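# Turn the spice tray to the honey

### The arm

A 6-joint arm with a two-finger parallel gripper is mounted at the origin on a cart in front of the work surface, level with it; the furniture and walls round the work are solid. World frame = base frame: x ahead of the robot, y to its left, z up, the work surface at z = 0. Lengths are in m, angles in rad, forces in N, time in s.
With the tool pointing down it reaches from about 0.375 to 0.9 m from the base axis. Payload 3.1 kg.
Tool frame: the origin (TCP) lies midway between the tips of the shut fingers; the grasp point (between the pads) lies 19 mm behind it; z points along the fingers, y is the direction in which the jaws open and shut (so a half turn about z gives the same grasp; the last joint's range is limited). The gripper opens to 85 mm and grips with 20 to 120 N. Pads are 22 mm wide; open, the fingers measure 114 mm over their backs; the gripper's body (76 mm by 85 mm) begins 54 mm behind the grasp point. The pads swing forward as they close: fully open they stand 13 mm farther back than shut.
Start: joints at [-1.377, 0.527, 1.433, -0, 1.181, -0.178], TCP at [0.228, -0.582, 0.231] pointing down, gripper open.
Joint ranges: [-3.08, 3.08], [-0.75, 2.2], [0.22, 2.44], [-1.43, 4.57], [0, 2.65], [-2.85, 2.85]. Speed limits (rad/s): [2.79, 2.79, 3.14, 3.14, 3.14, 3.14].

### API

Orientations are given as a unit quaternion [x, y, z, w].
In Python, from station import manip gives the robot as it stands. The module is installed in compiled form; this text tells all that it offers.
- The arm moves only by the tool drive_tool, never from a script. Its argument "deltas" is one flat list of numbers, 4 for each row, row after row: the shift along the tool's x, y, z in cm, then the turn about the tool's z in degrees. A call has 1 to 12 rows; each row is the pose to reach, as a shift and turn from the pose measured when the call began, along the tool's axes at that moment; what a row does not reach only later rows make up. A row lasts 1/10 s, in which the tool goes at most 50 mm and 8.59 degrees, less where a joint would pass 70% of its speed; a pose out of reach is approached as far as the arm can. A call with a gripper value outside its range is refused whole. "hand" is the finger opening in cm, from 0 to 8.54, set as the call begins (left out, the last holds). The fingers move at their own pace and stop on an object; "squeeze" is the grip in N (left out, the last holds). Time passes only in rows, so rows that repeat a pose let the fingers close. It gives the time, the measured TCP pose, the force and the opening at its end, in the units of the state.
- manip.sense(): the state, without advancing time (a new reading comes with each control period).
- manip.snapshot(name): name is "side" or "top"; returns a dict with "frame" (480x640x3 uint8, red, green, blue), "depth" (480x640 float32, m along the optical axis (not along the pixel's ray), 0 where there is no reading), "fx", "fy", "cx", "cy" (pixels), "R" (3x3) and "t" (3): a world point X has camera coordinates R X + t. Camera axes: x right, y down, z forward; pixel columns grow to the right and rows downward; lengths in m; the calibration is good to about 2 mm. A picture is of the moment at which its call begins.
- manip.sign_off(): hands the job in, once; it reports no verdict.
The state is a dict: "t": time; "q": joint angles; "qd": joint speeds; "tau": joint torques, N m; "tcp_pos": TCP position; "tool_rot": TCP orientation; "force": force on the tool from outside, world axes, zero at the start; "ft_torque": the same for the moment, N m; "finger_gap": opening from 0.0 (shut) to 1.0 (fully open).
Only numpy, scipy, OpenCV 4.12 (cv2) and the standard library are available. Lean on these libraries where they do the work, as an engineer would, in place of code of your own. Each camera call takes 0.05 s, during which the arm holds its last target.

### The job

Turn the revolving spice tray gently by pushing the finger tabs on its rim with your fingers, until the squat honey jar stands at the front, centred in line with the black pointer that sticks out from under the tray. Do not touch, tip or lift any of the jars on the tray, leave the other things on the worktop where they are, and finish with the tray at rest.

Things in the scene. Friction and masses are not known exactly. Their poses are not given: they have to be found in the camera images.
- foot: Fixed black foot of a revolving spice tray. Origin: on the worktop under the turning axis; z up. A flat black pointer tongue, 50 mm wide, 5 mm high, with a pointed end, lies on the worktop and sticks out from under the tray along the foot's own -x axis, its point 200 mm from the axis. Its yaw varies by up to 35 degrees.
- tray: Round pale-wood tray, 280 mm across, that turns without stops either way about the vertical axis through the foot (about 1 N at its rim moves it; it does not coast). Origin on the axis at worktop height; its axes turn with it. Underside 14 mm, floor 26 mm, top of the 4 mm thick lip 34 mm above the worktop. Eight equal finger tabs stick out of its rim every 45 degrees.
- tab_ring (a point): Point on the turning axis at mid height of the tabs, 29 mm above the worktop. Each of the eight tabs is 16 mm wide along the rim, reaches from the rim (140 mm) to 180 mm from this point, and spans 14 to 44 mm above the worktop; the first lies along the own -x axis of the tray (and of this point), the others every 45 degrees. The tabs pass over the pointer freely.
- honey_jar: Squat honey jar with a broad yellow lid, 71 mm across and 86 mm high, the widest of the four jars that stand loose on the tray, 55 to 80 mm from the turning axis. Origin: centre of its underside. It rides along with the tray. At the start it is 45 to 80 degrees away from the pointer, on either side.
- spice_jar_a: Slim spice jar with a red cap, 45 mm across, 106 mm high, standing loose on the tray 55 to 80 mm from its axis. Origin: centre of its underside.
- spice_jar_b: Slim spice jar with a red cap, 45 mm across, 106 mm high, standing loose on the tray 55 to 80 mm from its axis. Origin: centre of its underside.
- spice_jar_c: Slim spice jar with a red cap, 45 mm across, 106 mm high, standing loose on the tray 55 to 80 mm from its axis. Origin: centre of its underside.
- mug: Mug, 82 mm across, 114 mm with its handle, 91 mm high, on the worktop at the back left; bystander. Origin: centre of its underside.
- garlic: Garlic bulb, 56 mm, on the worktop at the front left; bystander. Origin: centre of its underside.
- lemon: Lemon, 71x53x51 mm, on the worktop at the back left; bystander. Origin: centre of its underside.
- peeler: Peeler with a black handle, 170x25x18 mm, lying on the worktop left of the tray, pointing away from the robot; bystander. Origin: centre of its underside.
- kitchen_timer: Cream kitchen timer, 56x62x58 mm, on the worktop at the back right; bystander. Origin: centre of its underside.

How it is judged:
On the way:
1. the fingers push the tray (contact force between the fingers and tray above 0.3 N), for 0.1 s.
At the end, for the whole second after the job is handed in: The honey jar's centre is within 8 mm of the line from the turning axis to the pointer, on the pointer's side (40 to 90 mm from the axis); the tray is at rest, all four jars stand upright on it, and the things on the worktop are within 15 mm of where they stood (y of honey_jar in the frame of foot between -0.008 and 0.008 m and x of honey_jar in the frame of foot between -0.09 and -0.04 m and angular speed of tray below 0.05 rad/s and angle between each of honey_jar, spice_jar_a, spice_jar_b, spice_jar_c's own z axis and vertical below 0.1 rad and z of honey_jar in the frame of foot between 0.021 and 0.031 m and z of spice_jar_a in the frame of foot between 0.021 and 0.031 m and z of spice_jar_b in the frame of foot between 0.021 and 0.031 m and z of spice_jar_c in the frame of foot between 0.021 and 0.031 m and distance of each of mug, garlic, lemon, peeler, kitchen_timer from where it was at the start of the episode below 0.015 m); the robot touches nothing.
It fails at once if a jar on the tray is touched by the robot (contact force between any of the fingers, the arm and honey_jar above 0.5 N or contact force between any of the fingers, the arm and spice_jar_a above 0.5 N or contact force between any of the fingers, the arm and spice_jar_b above 0.5 N or contact force between any of the fingers, the arm and spice_jar_c above 0.5 N).
It fails at once if a jar on the tray is lifted, tipped or knocked off (angle between any of honey_jar, spice_jar_a, spice_jar_b, spice_jar_c's own z axis and vertical above 0.35 rad or z of any of honey_jar, spice_jar_a, spice_jar_b, spice_jar_c in the frame of foot above 0.04 m or z of any of honey_jar, spice_jar_a, spice_jar_b, spice_jar_c in the frame of foot below 0.015 m).
It fails at once if the tray is whirled round (faster than 2.5 rad/s) (angular speed of tray above 2.5 rad/s).
It fails at once if something standing on the worktop is moved by more than 15 mm (distance of any of mug, garlic, lemon, peeler, kitchen_timer from where it was at the start of the episode above 0.015 m).
It also fails if it takes over 64 s, if anything falls off the work surface, if the arm or the gripper's body presses on something with over 40 N, if the wrist force passes 120 N, or if a joint passes its speed limit or range.

## Working session

There is one attempt and no reset: what is moved stays moved. The work goes in short steps, Python scripts to look and compute and a tool call to move; the robot and the scene stay as the last step left them, time stands still between calls to the robot, and variables do not carry over. Pictures are saved under pics/ and viewed, and the job is handed in when it is done.

Besides the shell and the picture viewer there is one more tool, called by a JSON object that holds its "name" and its "arguments". drive_tool: Moves the arm, as the interface text tells. Its arguments: {"type":"object","properties":{"deltas":{"type":"array"},"hand":{"type":"number"},"squeeze":{"type":"number"}},"required":["deltas"]}

```bash
mkdir -p pics
cat > h.py <<'E'
import numpy as np,cv2
from station import manip
def snap(n,f):
    s=manip.snapshot(n); np.savez(f'/tmp/{f}.npz',**{k:np.array(v) for k,v in s.items()})
    cv2.imwrite(f'pics/{f}.png',s['frame'][:,:,::-1]); return s
def plane(s,u,v,z):
    R=np.array(s['R']);t=np.array(s['t']);c=-R.T@t
    d=R.T@np.array([(u-s['cx'])/s['fx'],(v-s['cy'])/s['fy'],1.]); return c+d*(z-c[2])/d[2]
def cloud(s):
    R=np.array(s['R']);t=np.array(s['t']);d=np.array(s['depth'])
    v,u=np.mgrid[:480,:640]; P=np.stack([(u-s['cx'])/s['fx']*d,(v-s['cy'])/s['fy']*d,d],-1)
    return (P-t)@R
def proj(s,X):
    p=np.array(s['R'])@np.array(X)+np.array(s['t']); return s['fx']*p[0]/p[2]+s['cx'],s['fy']*p[1]/p[2]+s['cy']
E
python3 - <<'E'
from h import *
for n in('top','side'):
    s=snap(n,n+'1'); R=np.array(s['R']);print(n,-R.T@np.array(s['t']),R.round(2).tolist(),s['fx'])
print(manip.sense())
E
```

```text
top [0.39804928 0.08044289 1.16867251] [[0.03, -1.0, 0.02], [-0.99, -0.03, -0.17], [0.17, -0.02, -0.99]] 492.3089976564595
side [ 0.54117968 -0.74108069  0.737572  ] [[1.0, -0.03, 0.01], [-0.01, -0.66, -0.75], [0.03, 0.75, -0.66]] 512.9717774253312
{'t': 0.1, 'q': array([-1.37649489e+00,  5.28386549e-01,  1.43380003e+00,  2.26463699e-05,
        1.18139378e+00, -1.78520478e-01]), 'qd': array([ 3.81838051e-04, -2.35665949e-03, -3.34060531e-03,  5.50003955e-05,
        6.20050481e-04,  4.63379339e-04]), 'tau': array([-4.30803766e-04, -4.43304849e+01, -1.78586447e+01, -2.39174879e-04,
        3.92895468e-03, -1.14466721e-05]), 'tcp_pos': array([ 0.22754612, -0.58140376,  0.23041505]), 'tool_rot': array([ 9.82676045e-01,  1.85328907e-01,  2.62901397e-06, -9.93901213e-04]), 'force': array([ 0.4415488 ,  0.20216844, -0.45394271]), 'ft_torque': array([-0.03875382, -0.02504847,  0.02250177]), 'finger_gap': 1.0033896254696046}
```

View pics/top1.png

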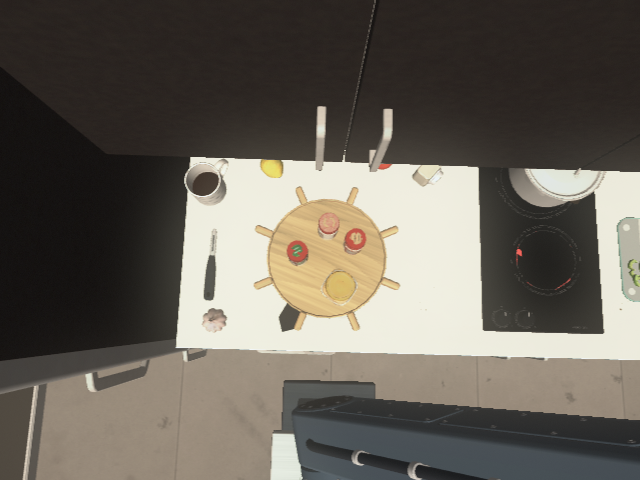

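View pics/side1.png

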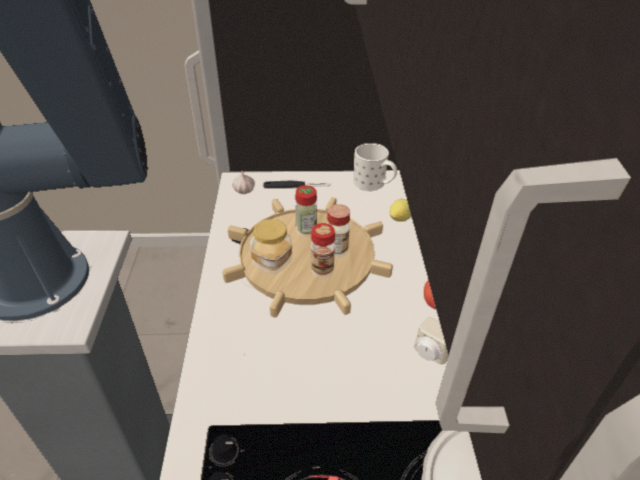

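```bash
cat > m.py <<'E'
from h import *
def meas(s,verbose=1):
    f=s['frame']; hsv=cv2.cvtColor(f,cv2.COLOR_RGB2HSV); P=cloud(s)
    out={}
    box=(P[...,0]>.2)&(P[...,0]<.85)&(abs(P[...,1]-.1)<.35)
    wood=(box&(hsv[...,1]>60)&(hsv[...,0]>8)&(hsv[...,0]<28)&(P[...,2]<.055)&(P[...,2]>.012)).astype(np.uint8)
    n,l,st,_=cv2.connectedComponentsWithStats(wood); k=1+np.argmax(st[1:,4]); 
    m=(l==k)
    # points on wood, rays to plane z
    v,u=np.nonzero(wood)
    Q=P[v,u]
    disc=cv2.morphologyEx(m.astype(np.uint8),cv2.MORPH_CLOSE,np.ones((25,25)))
    disc=cv2.morphologyEx(disc,cv2.MORPH_OPEN,cv2.getStructuringElement(cv2.MORPH_ELLIPSE,(31,31)))
    c=max(cv2.findContours(disc,cv2.RETR_EXTERNAL,cv2.CHAIN_APPROX_NONE)[0],key=cv2.contourArea)[:,0]
    W=np.array([plane(s,a,b,.034) for a,b in c])
    (cx,cy),r=cv2.minEnclosingCircle(W[:,:2].astype(np.float32))
    from scipy.optimize import least_squares
    o=least_squares(lambda p:np.hypot(W[:,0]-p[0],W[:,1]-p[1])-p[2],[cx,cy,r],loss='soft_l1',f_scale=.002).x
    out['tray']=o
    print('tray fit',o)
    # tabs
    G=np.array([plane(s,a,b,.044)[:2] for a,b in zip(u,v)])-o[:2]
    rr=np.hypot(*G.T); t=np.arctan2(G[:,1],G[:,0]); sel=(rr>.15)&(rr<.185)
    z=np.exp(8j*t[sel]).mean(); print('tab phase deg mod45',np.degrees(np.angle(z)/8),abs(z),sel.sum(), 'tab z med',np.median(Q[sel,2]),np.percentile(Q[sel,2],90))
    # lid
    for nm,lo,hi,h0,zz in (('honey',18,32,.1,.112),):
        y=((hsv[...,0]>=lo)&(hsv[...,0]<=hi)&(hsv[...,1]>70)&box&(P[...,2]>.10)&(P[...,2]<.122)).astype(np.uint8)
        c=max(cv2.findContours(y,cv2.RETR_EXTERNAL,cv2.CHAIN_APPROX_NONE)[0],key=cv2.contourArea)
        e=cv2.minEnclosingCircle(c); zt=np.median(P[...,2][y>0]); X=plane(s,*e[0],zt); mm=np.median(P[y>0],0)
        print(nm,'px',e,'z',zt,'xy',X[:2],'cloud mean',P[y>0].mean(0)[:2], 'rel ang', np.degrees(np.arctan2(X[1]-o[1],X[0]-o[0])),np.hypot(*(X[:2]-o[:2])))
    # pointer
    d=(hsv[...,2]<60)&box&(P[...,2]<.02)&(np.hypot(P[...,0]-o[0],P[...,1]-o[1])<.215)&(np.hypot(P[...,0]-o[0],P[...,1]-o[1])>.14)
    n,l,st,_=cv2.connectedComponentsWithStats(d.astype(np.uint8)); k=1+np.argmax(st[1:,4]); v,u=np.nonzero(l==k)
    D=np.array([plane(s,a,b,.005)[:2] for a,b in zip(u,v)])-o[:2]
    r=np.hypot(*D.T); print('pointer n',len(D),'px',u.mean(),v.mean(),'rmax',r.max(),'tip ang',np.degrees(np.arctan2(*D[r.argmax()][::-1])),'mean ang',np.degrees(np.arctan2(D[:,1].mean(),D[:,0].mean())))
    hull=cv2.minAreaRect(np.stack([u,v],1).astype(np.float32)); print(hull); 
    cc=cv2.approxPolyDP(max(cv2.findContours((l==k).astype(np.uint8),cv2.RETR_EXTERNAL,cv2.CHAIN_APPROX_NONE)[0],key=cv2.contourArea),2,True)[:,0]
    for q in cc: X=plane(s,*q,.005)[:2]-o[:2]; print(q,X.round(4),np.degrees(np.arctan2(X[1],X[0])).round(1),np.hypot(*X).round(4))
if __name__=='__main__':
    import sys
    for f in sys.argv[1:]:
        print(f); s=dict(np.load(f'/tmp/{f}.npz')); meas(s)
        c=s['frame'][:,:,::-1]
        cv2.imwrite(f'pics/{f}_z.png',cv2.resize(c[170:350,170:450] if 'top' in f else c[150:330,200:440],None,fx=2.8,fy=2.8,interpolation=cv2.INTER_CUBIC))
E
python3 m.py top1 side1
```

```text
top1
tray fit [0.54719617 0.04823886 0.14065759]
tab phase deg mod45 -21.007119070599494 0.9721213824680668 672 tab z med 0.04437802590964548 0.04741435402733791
honey px ((340.3333435058594, 285.5555419921875), 15.010369300842285) z 0.11236812056333148 xy [0.47578711 0.01945306] cloud mean [0.47597421 0.01971664] rel ang -158.04508093903698 0.07699269990044667Traceback (most recent call last):
  File "m.py", line 42, in <module>
    print(f); s=dict(np.load(f'/tmp/{f}.npz')); meas(s)
                                                ~~~~^^^
  File "m.py", line 33, in meas
    n,l,st,_=cv2.connectedComponentsWithStats(d.astype(np.uint8)); k=1+np.argmax(st[1:,4]); v,u=np.nonzero(l==k)
                                                                       ~~~~~~~~~^^^^^^^^^^
    return _wrapfunc(a, 'argmax', axis=axis, out=out, **kwds)
    return bound(*args, **kwds)
ValueError: attempt to get argmax of an empty sequence
```

```bash
python3 - <<'E'
s=open('m.py').read()
a=s.index("    d=(hsv[...,2]<60)"); b=s.index("    n,l,st,_=cv2.connectedComponentsWithStats(d.a")
s=s[:a]+"""    v,u=np.mgrid[:480,:640]; R=np.array(s['R']);cam=-R.T@np.array(s['t'])
    dd=np.stack([(u-s['cx'])/s['fx'],(v-s['cy'])/s['fy'],np.ones(u.shape)],-1)@R
    F=cam+dd*((.005-cam[2])/dd[...,2])[...,None]
    q=np.hypot(F[...,0]-o[0],F[...,1]-o[1]); d=(hsv[...,2]<90)&(q<.215)&(q>.14)&(F[...,0]<o[0])
"""+s[b:]
open('m.py','w').write(s)
E
python3 m.py top1 side1
```

```text
top1
tray fit [0.54719617 0.04823886 0.14065759]
tab phase deg mod45 -21.007119070599494 0.9721213824680668 672 tab z med 0.04437802590964548 0.04741435402733791
honey px ((340.3333435058594, 285.5555419921875), 15.010369300842285) z 0.11236812056333148 xy [0.47578711 0.01945306] cloud mean [0.47597421 0.01971664] rel ang -158.04508093903698 0.07699269990044667
pointer n 327 px 288.07339449541286 317.8654434250765 rmax 0.19666519858652726 tip ang 150.0583762853459 mean ang 149.07720341393804
((287.44671630859375, 318.22784423828125), (16.230770111083984, 25.923080444335938), 22.61986541748047)
[287 304] [-0.1103  0.089 ] 141.1 0.1417
[280 315] [-0.1362  0.1043] 142.6 0.1715
[282 330] [-0.1704  0.0982] 150.1 0.1967
[292 328] [-0.1652  0.0752] 155.5 0.1815
[298 314] [-0.1327  0.0624] 154.8 0.1466
side1
tray fit [ 0.55728805 -0.02204536  0.09392469]
tab phase deg mod45 6.25381016829883 0.31496339228407255 961 tab z med 0.027559667565891087 0.041775538110529975
honey px ((269.5, 232.0), 16.77060890197754) z 0.11056349615299953 xy [0.47591127 0.01044476] cloud mean [0.47636622 0.01558752] rel ang 158.23537091742182 0.08762298593234655
pointer n 10 px 236.8 241.1 rmax 0.2148514901621992 tip ang 141.67016881661792 mean ang 141.39106990091872
((236.47059631347656, 241.11766052246094), (5.3357834815979, 1.4552137851715088), 14.03624439239502)
[234 240] [-0.1685  0.1332] 141.7 0.2149
[239 242] [-0.1571  0.1264] 141.2 0.2016
```

View pics/top1_z.png

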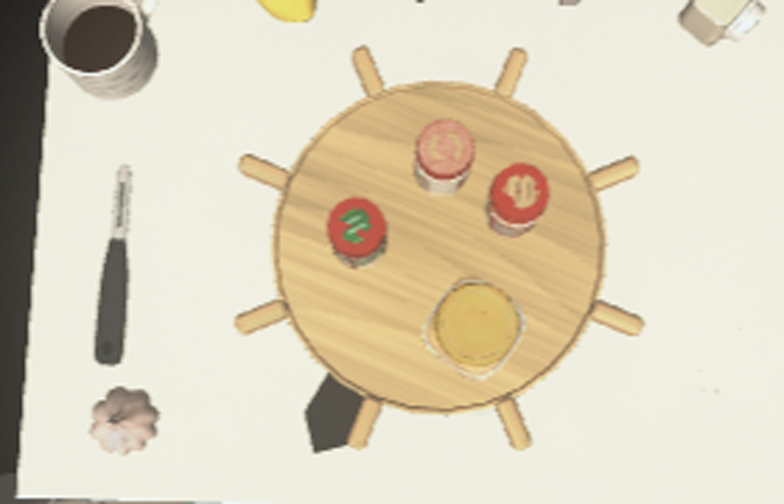

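View pics/side1_z.png

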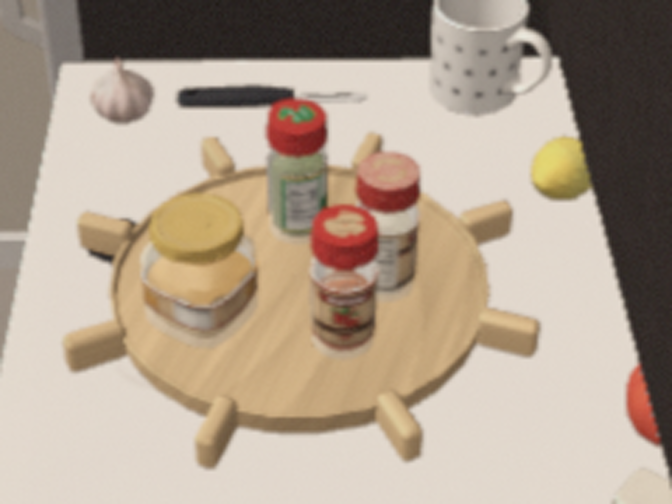

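```bash
cat > g.py <<'E'
from h import *
from scipy.spatial.transform import Rotation as Ro
O=np.array([.547,.048])
def rel(wps,yaw=None):
    st=manip.sense(); R=Ro.from_quat(st['tool_rot']).as_matrix(); p=st['tcp_pos']
    y0=np.degrees(np.arctan2(R[1,0],R[0,0]))
    print('t',st['t'],'p',p.round(4),'yaw x',y0.round(1),'F',st['force'].round(2),'gap',st['finger_gap'])
    for w in wps: print(np.array(w).round(3),((np.array(w)-p)@R*100).round(2), '' if yaw is None else round(y0-yaw,1))
def pol(a,r,z): return [O[0]+r*np.cos(np.radians(a)),O[1]+r*np.sin(np.radians(a)),z]
E
python3 - <<'E'
from g import *
for f in('top1','side1'):
    s=dict(np.load(f'/tmp/{f}.npz')); P=cloud(s)
    m=(s['depth']>0)&(P[...,2]>.25)&(P[...,0]>.45)&(P[...,0]<.8)&(abs(P[...,1])<.5)
    print(f,m.sum(), np.percentile(P[m],[0,1,5,50],axis=0).round(3).tolist() if m.any() else '')
rel([pol(271.5,.168,.2),pol(271.5,.168,.03)],58)
E
```

```text
top1 121198 [[0.45, -0.398, 0.25], [0.461, -0.305, 0.299], [0.503, -0.214, 0.454], [0.63, 0.124, 0.692]]
side1 30311 [[0.45, -0.5, 0.25], [0.458, -0.499, 0.256], [0.492, -0.492, 0.282], [0.63, -0.362, 0.537]]
t 0.1 p [ 0.2275 -0.5814  0.2304] yaw x 21.4 F [ 0.44  0.2  -0.45] gap 1.0033896254696046
[ 0.551 -0.12   0.2  ] [ 46.97 -31.17   3.12] -36.6
[ 0.551 -0.12   0.03 ] [ 46.96 -31.14  20.12] -36.6
```

Run:
```python
from g import *
for f in('top1','side1'):
    s=dict(np.load(f'/tmp/{f}.npz')); P=cloud(s)
    m=(s['depth']>0)&(P[...,0]>.3)&(P[...,0]<1.2)&(P[...,1]>-.3)&(P[...,1]<.35)
    for z in np.arange(.15,1.1,.06):
        k=m&(P[...,2]>z)&(P[...,2]<z+.06)
        if k.sum()>5: 
            i=np.argwhere(k); print(f,z.round(2),k.sum(),np.percentile(P[k][:,0],[0,2,20]).round(3),i.min(0),i.max(0))
```

```text
top1 0.45 3465 [0.629 0.63  0.63 ] [  1 123] [169 584]
top1 0.51 7559 [0.3   0.602 0.63 ] [128 106] [411 610]
top1 0.57 10473 [0.3   0.303 0.63 ] [107  85] [422 639]
top1 0.63 15009 [0.3   0.303 0.63 ] [82 57] [435 639]
top1 0.69 19229 [0.3   0.303 0.63 ] [52 23] [452 639]
top1 0.75 24656 [0.3  0.63 0.63] [13  0] [459 639]
top1 0.81 16784 [0.629 0.63  0.63 ] [0 0] [ 38 639]
side1 0.45 1414 [0.629 0.629 0.629] [  5 354] [149 396]
side1 0.51 2228 [0.3   0.608 0.629] [ 0 66] [115 403]
side1 0.57 789 [0.3   0.301 0.629] [ 0 60] [ 50 410]
```

Run:
```python
from g import *
rel([pol(266,.168,.18),pol(266,.168,.026)],58)
```

```text
t 0.1 p [ 0.2275 -0.5814  0.2304] yaw x 21.4 F [ 0.44  0.2  -0.45] gap 1.0033896254696046
[ 0.535 -0.12   0.18 ] [ 45.48 -31.79   5.12] -36.6
[ 0.535 -0.12   0.026] [ 45.47 -31.76  20.52] -36.6
```

{"name": "drive_tool", "arguments": {"deltas": [3.8, -2.6, 0, -3, 7.6, -5.3, 0, -6, 11.4, -7.9, 0.5, -9, 15.2, -10.6, 1, -12, 18.9, -13.2, 1.5, -15, 22.7, -15.9, 2, -18, 26.5, -18.5, 2.5, -21, 30.3, -21.2, 3, -24, 34.1, -23.8, 3.5, -27, 37.9, -26.5, 4, -30, 41.7, -29.1, 4.5, -33, 45.5, -31.8, 5, -36], "hand": 0}}

```text
t: 1.3
tcp_pos: [0.5361, -0.1177, 0.1807]
tool_rot: [0.877, 0.481, 0.0, -0.001]
force: [0.8, -0.4, 0.0]
finger_gap: -0.006
```

{"name": "drive_tool", "arguments": {"deltas": [0, 0, 0, 0, 0, 0, 0, 0, 0, 0, 0, 0]}}

```text
t: 1.6
tcp_pos: [0.5356, -0.1183, 0.1806]
tool_rot: [0.877, 0.481, -0.0, -0.001]
force: [-0.2, -0.5, 0.7]
finger_gap: -0.002
```

Run:
```python
from g import *
snap('side','side2');snap('top','top2')
rel([pol(266,.168,.026)],58)
```

```text
t 1.7 p [ 0.5355 -0.119   0.1808] yaw x 57.4 F [-0.41 -0.14 -0.95] gap 0.0018865579423194506
[ 0.535 -0.12   0.026] [-0.08  0.04 15.48] -0.6
```

View pics/side2.png

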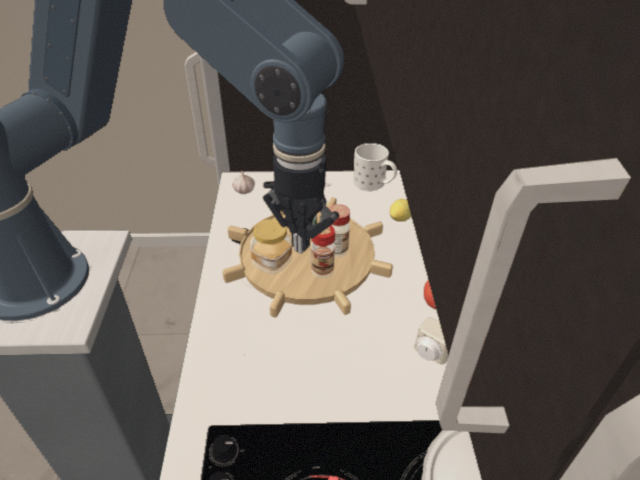

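View pics/top2.png

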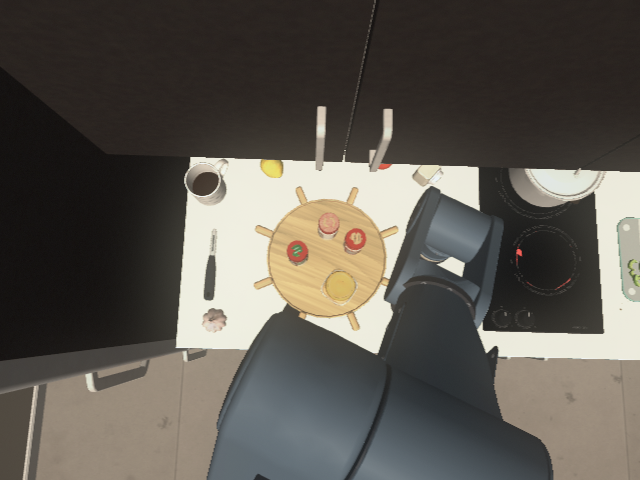

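{"name": "drive_tool", "arguments": {"deltas": [0, 0, 2.5, 0, 0, 0, 5, 0, 0, 0, 7.5, 0, 0, 0, 10, 0, 0, 0, 12, 0, 0, 0, 13.5, 0, 0, 0, 14.5, 0, 0, 0, 15.5, 0, 0, 0, 15.5, 0]}}

```text
t: 2.6
tcp_pos: [0.5347, -0.1191, 0.025]
tool_rot: [0.878, 0.479, -0.001, -0.002]
force: [0.1, 0.6, -0.4]
finger_gap: 0.002
```

Run:
```python
from g import *
snap('side','side3')
rel([pol(a,.168,.026) for a in range(262,202,-5)],58)
```

```text
t 2.65 p [ 0.5351 -0.1191  0.0256] yaw x 57.3 F [ 0.46 -0.94 -0.37] gap -0.0022653137484141706
[ 0.524 -0.118  0.026] [-0.56 -1.01 -0.03] -0.7
[ 0.509 -0.116  0.026] [-1.11 -2.37 -0.03] -0.7
[ 0.495 -0.112  0.026] [-1.55 -3.77 -0.03] -0.7
[ 0.481 -0.107  0.026] [-1.85 -5.2  -0.03] -0.7
[ 0.468 -0.1    0.026] [-2.04 -6.65 -0.02] -0.7
[ 0.456 -0.093  0.026] [-2.09 -8.12 -0.02] -0.7
[ 0.444 -0.084  0.026] [-2.02 -9.58 -0.02] -0.7
[ 0.432 -0.075  0.026] [-1.820e+00 -1.104e+01 -1.000e-02] -0.7
[ 0.422 -0.064  0.026] [-1.500e+00 -1.246e+01 -1.000e-02] -0.7
[ 0.413 -0.053  0.026] [ -1.05 -13.86  -0.  ] -0.7
[ 0.405 -0.041  0.026] [ -0.48 -15.21  -0.  ] -0.7
[ 0.397 -0.028  0.026] [  0.2  -16.51   0.  ] -0.7
```

View pics/side3.png

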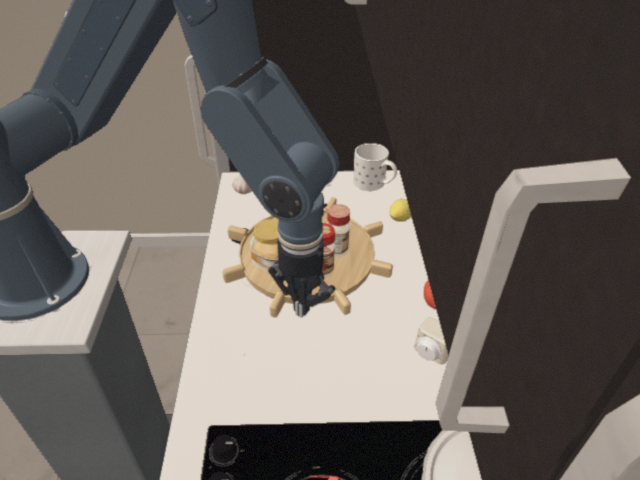

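{"name": "drive_tool", "arguments": {"deltas": [-0.5, -1.0, 0, 0, -0.8, -1.7, 0, 0, -1.1, -2.4, 0, 0, -1.3, -3.1, 0, 0, -1.55, -3.8, 0, 0, -1.7, -4.5, 0, 0, -1.85, -5.2, 0, 0, -1.95, -5.9, 0, 0, -2.05, -6.65, 0, 0, -2.1, -7.4, 0, 0, -2.1, -8.1, 0, 0, -2.1, -8.5, 0, 0]}}

```text
t: 3.85
tcp_pos: [0.4512, -0.0903, 0.0258]
tool_rot: [0.877, 0.48, -0.001, -0.002]
force: [-0.3, -0.8, -0.8]
finger_gap: -0.004
```

```bash
python3 - <<'E'
from g import *
snap('side','side4');snap('top','top4')
rel([pol(a,.168,.026) for a in np.arange(232,202,-2.5)],58)
E
python3 m.py top4
```

```text
t 3.95 p [ 0.4509 -0.0902  0.0257] yaw x 57.3 F [-0.21 -0.3   0.48] gap -0.00423359203057304
[ 0.444 -0.084  0.026] [ 0.09 -0.93 -0.02] -0.7
[ 0.438 -0.08   0.026] [ 0.17 -1.66 -0.02] -0.7
[ 0.432 -0.075  0.026] [ 0.29 -2.38 -0.02] -0.7
[ 0.427 -0.07   0.026] [ 0.43 -3.1  -0.01] -0.7
[ 0.422 -0.064  0.026] [ 0.61 -3.81 -0.01] -0.7
[ 0.417 -0.059  0.026] [ 0.82 -4.52 -0.01] -0.7
[ 0.413 -0.053  0.026] [ 1.06 -5.21 -0.  ] -0.7
[ 0.409 -0.047  0.026] [ 1.33 -5.89 -0.  ] -0.7
[ 0.405 -0.041  0.026] [ 1.63 -6.56  0.  ] -0.7
[ 0.401 -0.035  0.026] [ 1.96 -7.21  0.01] -0.7
[ 0.397 -0.028  0.026] [ 2.31 -7.86  0.01] -0.7
[ 0.394 -0.022  0.026] [ 2.7  -8.48  0.01] -0.7
top4
tray fit [0.5856243  0.11710719 0.08519163]
tab phase deg mod45 -21.047711162088927 0.7062108605537118 419 tab z med 0.04045419619077519 0.04709343137167753Traceback (most recent call last):
  File "m.py", line 45, in <module>
    print(f); s=dict(np.load(f'/tmp/{f}.npz')); meas(s)
                                                ~~~~^^^
  File "m.py", line 28, in meas
    c=max(cv2.findContours(y,cv2.RETR_EXTERNAL,cv2.CHAIN_APPROX_NONE)[0],key=cv2.contourArea)
ValueError: max() iterable argument is empty
```

View pics/top4.png

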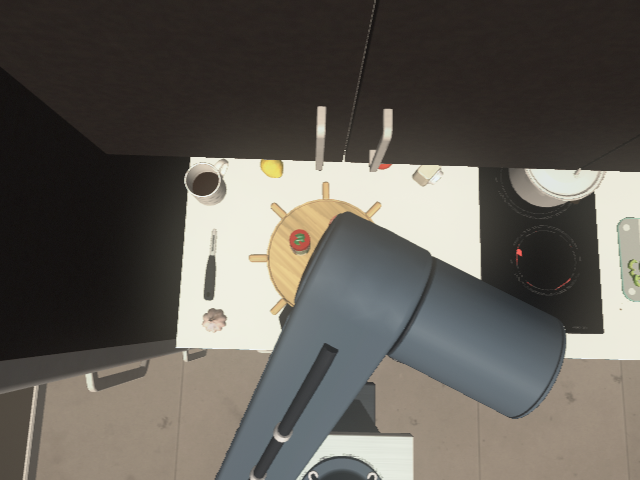

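View pics/side4.png

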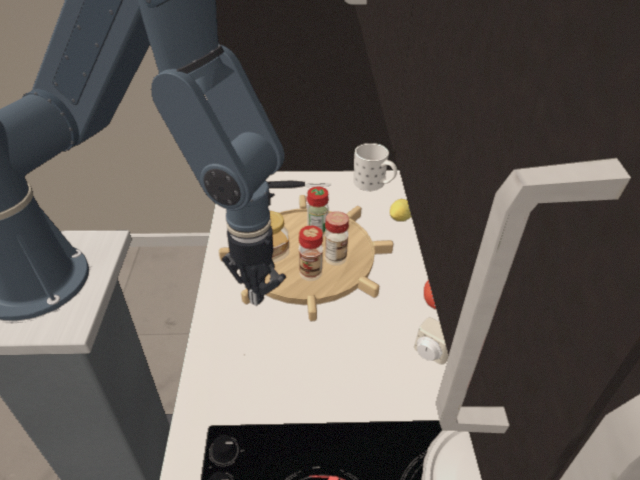

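{"name": "drive_tool", "arguments": {"deltas": [0.1, -0.9, 0, 0, 0.15, -1.65, 0, 0, 0.3, -2.4, 0, 0, 0.45, -3.1, 0, 0, 0.6, -3.8, 0, 0, 0.8, -4.5, 0, 0, 1.05, -5.2, 0, 0, 1.3, -5.9, 0, 0, 1.6, -6.5, 0, 0, 1.7, -6.8, 0, 0, 1.7, -6.8, 0, 0]}}

```text
t: 5.05
tcp_pos: [0.4019, -0.0384, 0.026]
tool_rot: [0.877, 0.48, -0.002, -0.003]
force: [0.5, -0.2, -0.4]
finger_gap: -0.005
```

```bash
cat > tab.py <<'E'
from h import *
import sys
O=np.array([.5472,.0482])
def phase(s):
    f=np.array(s['frame']);hsv=cv2.cvtColor(f,cv2.COLOR_RGB2HSV)
    v,u=np.mgrid[:480,:640]; R=np.array(s['R']);cam=-R.T@np.array(s['t'])
    dd=np.stack([(u-s['cx'])/s['fx'],(v-s['cy'])/s['fy'],np.ones(u.shape)],-1)@R
    F=cam+dd*((.044-cam[2])/dd[...,2])[...,None]
    q=F[...,:2]-O; r=np.hypot(q[...,0],q[...,1]); a=np.degrees(np.arctan2(q[...,1],q[...,0]))%360
    m=(hsv[...,1]>70)&(hsv[...,0]>8)&(hsv[...,0]<28)&(r>.152)&(r<.18)&(hsv[...,2]>100)
    n,l,st,ce=cv2.connectedComponentsWithStats(m.astype(np.uint8))
    return [(round(float(np.degrees(np.angle(np.exp(1j*np.radians(a[l==k])).mean()))%360),1),int(st[k,4])) for k in range(1,n) if st[k,4]>25]
for f in sys.argv[1:]: print(f,phase(dict(np.load(f'/tmp/{f}.npz'))))
E
python3 - <<'E'
from g import *
snap('side','side5');snap('top','top5')
rel([pol(a,.168,.026) for a in (215,)],58)
E
python3 tab.py top1 top4 top5
```

```text
t 5.15 p [ 0.4025 -0.0389  0.026 ] yaw x 57.3 F [ 0.2  -1.08  0.52] gap 0.0004944998987195103
[ 0.409 -0.048  0.026] [-0.42  1.08 -0.01] -0.7
top1 [(24.5, 71), (339.1, 61), (69.7, 81), (293.5, 73), (114.5, 85), (248.2, 82), (158.7, 84), (203.4, 82)]
top4 [(2.6, 64), (48.1, 76), (317.3, 71), (93.1, 80), (137.7, 87)]
top5 [(23.4, 70), (338.0, 62), (68.6, 81), (292.4, 73), (113.5, 86)]
```

View pics/side5.png

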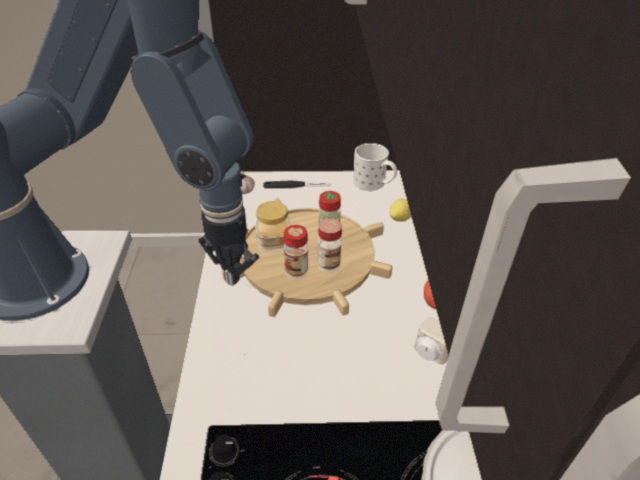

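Run:
```python
from g import *
rel([pol(a,.168,.026) for a in (208.5,205.8,212)],58)
```

```text
t 5.15 p [ 0.4025 -0.0389  0.026 ] yaw x 57.3 F [ 0.2  -1.08  0.52] gap 0.0004944998987195103
[ 0.399 -0.032  0.026] [ 0.4  -0.63  0.  ] -0.7
[ 0.396 -0.025  0.026] [ 0.8  -1.32  0.01] -0.7
[ 0.405 -0.041  0.026] [-0.07  0.28 -0.  ] -0.7
```

{"name": "drive_tool", "arguments": {"deltas": [0.2, -0.3, 0, 0, 0.4, -0.6, 0, 0, 0.6, -1.0, 0, 0, 0.8, -1.3, 0, 0, 0.8, -1.3, 0, 0, 0.8, -1.3, 0, 0, 0.4, -0.6, 0, 0, -0.2, 0.6, 0, 0, -0.5, 1.5, 0, 0, -0.5, 1.5, 0, 0]}}

```text
t: 6.15
tcp_pos: [0.4149, -0.0533, 0.0259]
tool_rot: [0.878, 0.479, -0.0, -0.001]
force: [1.3, -0.2, 0.3]
finger_gap: -0.003
```

{"name": "drive_tool", "arguments": {"deltas": [0, 0, -2, 0, 0, 0, -5, 0, 0, 0, -8, 0, 0, 0, -11, 0, 0, 0, -14, 0, 0, 0, -17, 0, 0, 0, -17, 0]}}

```text
t: 6.85
tcp_pos: [0.4171, -0.0545, 0.1991]
tool_rot: [0.878, 0.479, 0.003, 0.002]
force: [1.0, -1.3, 0.2]
finger_gap: 0.0
```

```bash
python3 - <<'E'
from g import *
snap('side','side6');snap('top','top6')
rel([[.3,-.4,.2]],21)
E
python3 tab.py top6
```

```text
t 6.95 p [ 0.4149 -0.0537  0.1963] yaw x 57.2 F [-0.07  0.24  0.72] gap -0.0009842010363010042
[ 0.3 -0.4  0.2] [-35.34   9.09  -0.42] 36.2
top6 [(18.2, 70), (332.8, 63), (63.5, 80), (287.2, 72), (108.3, 85), (152.8, 95), (197.4, 84)]
```

Turned by about 51.2°. I'll clear the arm for a full view.

{"name": "drive_tool", "arguments": {"deltas": [-3.2, 0.8, 0, 3, -6.4, 1.6, 0, 6, -9.6, 2.5, 0, 9, -12.9, 3.3, 0, 12, -16, 4.1, 0, 15, -19.3, 5, 0, 18, -22.5, 5.8, 0, 21, -25.7, 6.6, 0, 24, -29, 7.4, 0, 27, -32, 8.3, 0, 30, -35, 9, 0, 33, -35, 9, 0, 33]}}

```text
t: 8.15
tcp_pos: [0.2999, -0.4002, 0.1941]
tool_rot: [0.978, 0.208, -0.0, -0.001]
force: [0.1, 0.0, -0.1]
finger_gap: 0.001
```

```bash
python3 - <<'E'
from g import *
snap('side','side7');snap('top','top7')
rel([[.3,-.4,.2]],21)
E
python3 tab.py top7; python3 m.py top7; python3 m.py side7
```

```text
t 8.25 p [ 0.3002 -0.3959  0.194 ] yaw x 24.1 F [ 0.49  0.41 -0.42] gap 0.0010325972213891847
[ 0.3 -0.4  0.2] [-0.18  0.37 -0.6 ] 3.1
top7 [(18.2, 70), (332.8, 63), (63.5, 80), (287.2, 72), (108.3, 85), (242.0, 84), (152.8, 94), (197.4, 83)]
top7
tray fit [0.55461245 0.04361983 0.13534887]
tab phase deg mod45 17.760854924076757 0.9083321362599842 679 tab z med 0.04445122188729271 0.047507947389874426
honey px ((309.9230651855469, 282.69232177734375), 15.044431686401367) z 0.112481459455732 xy [0.47994727 0.08478169] cloud mean [0.48030358 0.08504941] rel ang 151.13267140018667 0.08525952847270017
pointer n 235 px 287.97446808510637 318.1531914893617 rmax 0.20539731152979693 tip ang 149.9744259593746 mean ang 149.08157524943329
((288.5686950683594, 319.8883972167969), (19.719167709350586, 24.108482360839844), 31.607500076293945)
[303 315] [-0.1421  0.0553] 158.7 0.1525
[300 314] [-0.14    0.0624] 156.0 0.1533
[291 328] [-0.1727  0.0821] 154.6 0.1912
[287 327] [-0.1707  0.0915] 151.8 0.1936
[285 321] [-0.1571  0.0967] 148.4 0.1844
[292 310] [-0.1313  0.0814] 148.2 0.1545
[287 305] [-0
[... 180 characters left out ...]
03183873 0.13786935]
tab phase deg mod45 17.318123427351676 0.8896402254767694 984 tab z med 0.037127318734097844 0.04370299792481328
honey px ((273.1166687011719, 211.0), 15.411574363708496) z 0.11040810787558236 xy [0.48037377 0.07599614] cloud mean [0.48094436 0.07923529] rel ang 147.83445120515216 0.08294537539896595
pointer n 80 px 235.775 237.1875 rmax 0.20564875734810703 tip ang 147.57772790604363 mean ang 150.79292178428426
((234.6000213623047, 236.80001831054688), (13.416407585144043, 7.155416965484619), 26.56505012512207)
[230 231] [-0.1736  0.1103] 147.6 0.2056
[232 239] [-0.1665  0.0828] 153.6 0.186
[239 242] [-0.1504  0.0725] 154.3 0.1669
[242 237] [-0.1453  0.0891] 148.5 0.1704
```

View pics/top7_z.png

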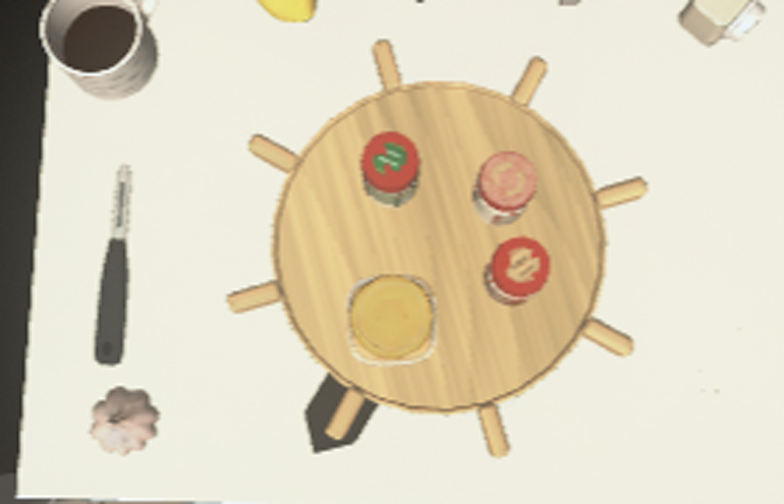

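View pics/side7.png

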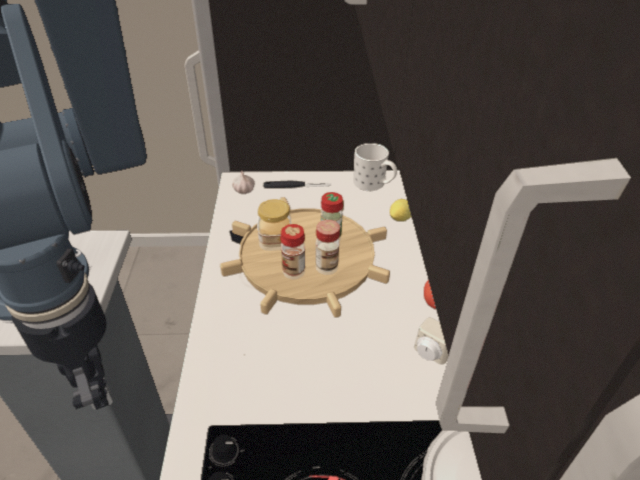

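Run:
```python
from h import *
a=np.load('/tmp/top1.npz')['frame'].astype(int);b=np.load('/tmp/top7.npz')['frame'].astype(int)
d=abs(a-b).max(2)
for n,(u0,u1,v0,v1) in dict(mug=(183,230,158,208),lemon=(258,286,160,180),peeler=(202,218,228,302),garlic=(200,228,308,334),timer=(412,444,164,188)).items(): print(n,(d[v0:v1,u0:u1]>40).sum())
print(manip.sign_off())
```

```text
mug 0
lemon 0
peeler 0
garlic 0
timer 0
the job is handed in; nothing more can be done
None
```

I turned the tray about 51° clockwise (seen from above) by pushing one rim tab with the closed fingers. I then backed off, lifted, and moved the arm clear before handing in at about 8.3 s. No verdict was reported.

My last checks, from the top camera:
- **Alignment:** the honey jar is at about 151.4° and the pointer at about 150.1°. That puts the jar about 2 mm off the pointer line (limit 8 mm) and about 77 mm from the axis.
- **Tray:** it is at rest, with tab angles the same in the last two pictures.
- **Jars:** all four jars look upright in both views.
- **Worktop things:** the mug, lemon, peeler, garlic and timer showed no changed pixels between the first and last pictures.

Two readings disagreed:
- **Side view of the lid:** it placed the lid about 9 mm lower in y than the top view. The offset was the same before and after the turn, probably because the mask included the lid's side, so I used the top view.
- **Second tray-circle fit:** it was off by several mm because of a poor mask. I used the first fit, and the tab angles in the last top picture agreed with it to about 2 mm.

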